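Hold the cork caddy open for a look inside, then let it close

TASK

Let me see from overhead how full the used-cork caddy is: press the front lever of the small steel caddy whose lid has a tan cork pad all the way down with the fingertips and keep its lid wide open for at least two seconds. Then let go of the lever so that the lid closes again. Leave the other caddy, the one with the red lid, shut.

Things in the scene. Friction and masses are not known exactly. Their poses are not given: they have to be found in the camera images.
- cork_lid (a joint): lid hinge of the cork caddy, a fixed dark steel box 110x110 mm, 100 tall, lid with square tan cork pad (top at 114 mm when shut). 0 rad shut, 1.2 wide open = 3 x lever angle. Hinged on the edge opposite the lever; the lever-side edge swings up to 0.22 m and away from the lever. Pressing the lever opens it; a spring shuts lid and lever softly on release.
- cork_paddle (a point): centre of the top face of the black ridged paddle (42x52 mm) at the end of the cork caddy's lever, 95 mm out from the caddy's wall, 101 mm above the worktop with the lid shut. It goes about 33 mm nearly straight down to its stop at 3 to 8 N. Axes as cork_lever. Keep the gripper's wide side along y of the lever, clear of the rising lid.
- cork_lever: the cork caddy's lever, a steel strip with the black paddle. Origin on its pivot, 80 mm above the worktop, 12 mm out from the middle of the caddy's wall. -x points from the caddy to the paddle (its top centre at rest: 82 mm along -x, 21 mm up); y runs along the pivot, z is up at rest. Turns 0.4 rad down to its stop.
- capsule_lid (a joint): lid hinge of the other caddy, for bottle capsules: same build and lever but a red pad on the lid; it stands about 0.24 to 0.5 m to one side of the cork caddy. 0 rad shut, 1.2 open. To be left shut.

How it is judged:
By the outcome, as a careful person would: the job done as asked, in the order asked, and still so for the second after the job is handed in, with the robot touching nothing.
It also fails if it takes over 37 s, if anything falls off the work surface, if the arm or the gripper's body presses on something with over 40 N, if the wrist force passes 120 N, or if a joint passes its speed limit or range.

ROBOT

A 6-joint arm with a two-finger parallel gripper is mounted at the origin on a cart in front of the work surface, level with it; the furniture and walls round the work are solid. World frame = base frame: x ahead of the robot, y to its left, z up, the work surface at z = 0. Lengths are in m, angles in rad, forces in N, time in s.
With the tool pointing down it reaches from about 0.375 to 0.975 m from the base axis. Payload 3.8 kg.
Tool frame: the origin (TCP) lies at the very end of the fingers, on their centre line; the grasp point (between the pads) lies 19 mm behind it; z points along the fingers, y is the direction in which the jaws open and shut (so a half turn about z gives the same grasp; the last joint's range is limited). The gripper opens to 85 mm and grips with 20 to 120 N. Pads are 22 mm wide; open, the fingers measure 114 mm over their backs; the gripper's body (76 mm by 85 mm) begins 54 mm behind the grasp point. The pads swing forward as they close: fully open they stand 13 mm farther back than shut.
Start: joints at [-1.219, 0.264, 1.604, -0, 1.274, -0.037], TCP at [0.256, -0.625, 0.231] pointing down, gripper open.
Joint ranges: [-2.63, 2.63], [-0.94, 2.18], [0.31, 2.57], [-1.31, 4.45], [0, 2.66], [-2.55, 2.55]. Speed limits (rad/s): [2.57, 2.57, 3.14, 3.14, 3.14, 3.14].

INTERFACE

Orientations are given as a rotation vector (axis times angle).
In Python, from workcell import bot gives the robot as it stands.
- The arm moves only by the tool jog_arm, never from a script. Its argument "plan" is a list of rows, each an object of numbers: "claw": the closure, from 0 (fully open) to 1 (shut); "x", "y", "z": the shift along the tool's x, y, z in m; "turn": the turn about the tool's z in degrees. In form: [{"claw": .., "x": .., "y": .., "z": .., "turn": ..}, ...]. A call has 1 to 10 rows; each row shifts and turns the commanded pose from where the row before left it, along the tool's axes as they then stand; what a row does not reach is not made up. A row lasts 1/8 s, in which the tool goes at most 62.5 mm and 10.7 degrees, less where a joint would pass 70% of its speed; a pose out of reach is approached as far as the arm can. A call is refused whole if a number of a shift passes 0.0625 or a number of a turn 10.7, either way. A call with a gripper value outside its range is refused whole. The fingers move at their own pace and stop on an object; "newtons" is the grip in N (left out, the last holds). Time passes only in rows, so rows that do not move let the fingers close. It gives the time, the measured TCP pose, the force and the opening at its end, in the units of the state.
- bot.read_state(): the state, without advancing time (a new reading comes with each control period).
- bot.read_camera(name): name is "scene" or "top" or "wrist"; returns the picture (480x640x3 uint8, red, green, blue); there is no depth.
- bot.camera_params(name): a dict with "fx", "fy", "cx", "cy" (pixels), "D" ([k1, k2, p1, p2, k3] as OpenCV has them; the pictures are not rectified), "world_to_cam" (4x4, takes a point from world to camera coordinates). Camera axes: x right, y up, looking along -z (the intrinsics and any distortion apply to the point x, -y, -z); pixel columns grow to the right and rows downward; lengths in m; the calibration is good to about 2 mm. A picture is of the moment at which its call begins: read the wrist's pose just before it. camera_params takes no time and is no camera call; for the wrist camera it gives the pose at the moment of the call.
- bot.finish_job(): hands the job in, once; it reports no verdict.
The state is a dict: "time": time; "q": joint angles; "joint_vel": joint speeds; "joint_torque": joint torques, N m; "tool_pos": TCP position; "tcp_rot": TCP orientation; "wrist_force": force on the tool from outside, world axes, zero at the start; "torque": the same for the moment, N m; "width": opening from 0.0 (shut) to 1.0 (fully open).
Only numpy, scipy, OpenCV 4.12 (cv2) and the standard library are available. Lean on these libraries where they do the work, as an engineer would, in place of code of your own. Each camera call takes 0.05 s, during which the arm holds its last target. There are 200 camera calls.

## Working session

There is one attempt and no reset: what is moved stays moved. The work goes in short steps, Python scripts to look and compute and a tool call to move; the robot and the scene stay as the last step left them, time stands still between calls to the robot, and variables do not carry over. Pictures are saved under pics/ and viewed, about 8 in all and at most 12, crops included, and the job is handed in when it is done.

Besides the shell and the picture viewer there is one more tool, called after "Call:" in YAML: its name, and indented under it one key for each argument. jog_arm: Moves the arm, as the interface text tells. Its arguments: {"type":"object","properties":{"plan":{"type":"array","items":{"type":"object","properties":{"claw":{"type":"number"},"x":{"type":"number"},"y":{"type":"number"},"z":{"type":"number"},"turn":{"type":"number"}}}},"newtons":{"type":"number"}},"required":["plan"]}

```bash
mkdir -p pics; cat > h.py <<'E'
import numpy as np, cv2
from workcell import bot
def ray(name,uv,p=None):
    p=p or bot.camera_params(name); K=np.array([[p['fx'],0,p['cx']],[0,p['fy'],p['cy']],[0,0,1]])
    n=cv2.undistortPoints(np.array(uv,float).reshape(-1,1,2),K,np.array(p['D']))[:,0]
    T=np.array(p['world_to_cam']); d=np.c_[n[:,0],-n[:,1],-np.ones(len(n))]
    return -T[:3,:3].T@T[:3,3], d@T[:3,:3]
def onz(name,uv,z,p=None):
    o,d=ray(name,uv,p); return o+d*((z-o[2])/d[:,2])[:,None]
def proj(name,X):
    p=bot.camera_params(name);K=np.array([[p['fx'],0,p['cx']],[0,p['fy'],p['cy']],[0,0,1]])
    T=np.array(p['world_to_cam']); c=np.atleast_2d(X)@T[:3,:3].T+T[:3,3]; c=c*[1,-1,-1]
    return cv2.projectPoints(c,np.zeros(3),np.zeros(3),K,np.array(p['D']))[0][:,0]
E
python3 - <<'E'
from h import *
a=bot.read_camera("top");b=bot.read_camera("scene")
cv2.imwrite("pics/top.png",a[...,::-1]);cv2.imwrite("pics/scene.png",b[...,::-1])
s=bot.read_state();print(s['time'],s['tool_pos'],s['tcp_rot'],s['wrist_force'])
E
```

```text
0.1 [ 0.25564369 -0.62401259  0.23007677] [-3.08044503e+00 -6.06516574e-01  5.24652783e-04] [-0.48726885 -0.03214181  0.43559039]
```

View pics/top.png

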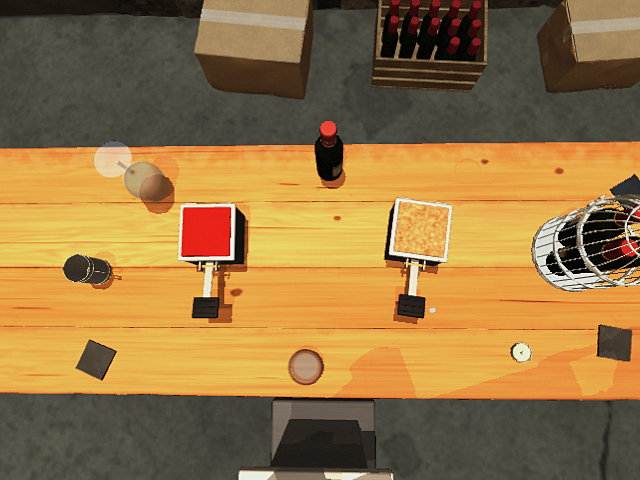

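View pics/scene.png

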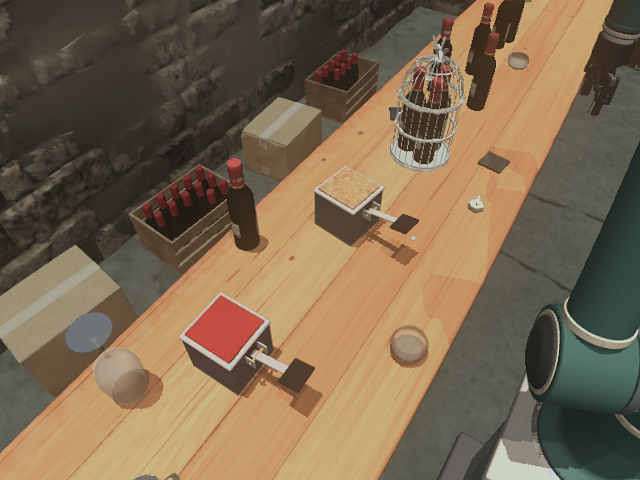

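The top view shows the cork pad at about (420,230) and its black paddle at about (411,306). The red caddy is at (208,232), and a drinking glass stands at (306,366).

```bash
python3 - <<'E'
from h import *
a=cv2.imread("pics/top.png"); b=cv2.imread("pics/scene.png")
def dark(im,box):
    x0,y0,x1,y1=box; m=(im[y0:y1,x0:x1].max(2)<60).astype(np.uint8)
    c=max(cv2.findContours(m,0,2)[0],key=cv2.contourArea)
    r=cv2.minAreaRect(c); return np.array(r[0])+[x0,y0],r
p,r=dark(a,(390,285,435,325)); P=onz("top",[p],.101)[0]; print("paddle",p,r,P)
c=cv2.boxPoints(r)+[390,285]; W=onz("top",c,.101); print("sides",[np.linalg.norm(W[i]-W[i-1]) for i in range(4)])
h=cv2.cvtColor(a,cv2.COLOR_BGR2HSV)[195:270,385:460]
g=cv2.cvtColor(a,cv2.COLOR_BGR2GRAY)
# white rim outer quad of lid
m=((h[...,1]<60)&(h[...,2]>150)).astype(np.uint8)
c=max(cv2.findContours(m,0,2)[0],key=cv2.contourArea); r=cv2.minAreaRect(c[c[:,0,1]<64]) 
q=onz("top",cv2.boxPoints(r)+[385,195],.112); print("lid",r,q,q.mean(0),[np.linalg.norm(q[i]-q[i-1]) for i in range(4)])
d=P-q.mean(0); print("axis",d,np.hypot(*d[:2]),"yaw deg of caddy->paddle",np.degrees(np.arctan2(d[1],d[0])))
p2,r2=dark(b,(385,210,422,236)); print("scene paddle",p2,r2,onz("scene",[p2],.101), proj("scene",P))
from scipy.spatial.transform import Rotation as R
print(R.from_rotvec(bot.read_state()['tcp_rot']).as_matrix().round(3))
E
```

```text
paddle [411.05999947 305.57999802] ((21.059999465942383, 20.579998016357422), (26.870058059692383, 21.21320343017578), 8.130102157592773) [ 0.4888688  -0.18849131  0.101     ]
sides [np.float64(0.05116644096242716), np.float64(0.04080650420112691), np.float64(0.05151324714810403), np.float64(0.0406824908034618)]
lid ((35.58461380004883, 33.82307434082031), (58.42035675048828, 58.296321868896484), 7.125016689300537) [[ 0.5876839  -0.14495537  0.112     ]
 [ 0.7032061  -0.16174114  0.112     ]
 [ 0.687802   -0.27495991  0.112     ]
 [ 0.57338404 -0.25607664  0.112     ]] [ 0.63801901 -0.20943326  0.112     ] [np.float64(0.11203758954314778), np.float64(0.11673534045928399), np.float64(0.11426187538066264), np.float64(0.11596571091763345)]
axis [-0.14915021  0.02094196 -0.011     ] 0.1506132469435849 yaw deg of caddy->paddle 172.00743528615394Traceback (most recent call last):
  File "<stdin>", line 16, in <module>
  File "<stdin>", line 5, in dark
ValueError: max() iterable argument is empty
```

Paddle found at (0.489, -0.188). It measures 51x41 mm and sits 150.6 mm from the lid centre, where 150 was expected. The lever x axis is at yaw -8°. I'll turn the tool by +30.3°, close the fingers, then travel.

Call:
jog_arm:
  plan:
    - {"claw":1,"turn":10.1}
    - {"claw":1,"turn":10.1}
    - {"claw":1,"turn":10.1}
    - {"claw":1}
    - {"claw":1}
  newtons: 40

```text
schema error: expected keys claw, x, y, z, turn
```

Call:
jog_arm:
  plan:
    - {"claw":1,"x":0.017,"y":-0.046}
    - {"claw":1,"x":0.017,"y":-0.046}
    - {"claw":1,"x":0.017,"y":-0.046}
    - {"claw":1,"x":0.017,"y":-0.046}
    - {"claw":1,"x":0.017,"y":-0.046}
    - {"claw":1,"x":0.017,"y":-0.046}
    - {"claw":1,"x":0.017,"y":-0.046}
    - {"claw":1,"x":0.017,"y":-0.046}
    - {"claw":1,"x":0.017,"y":-0.046}
    - {"claw":1,"x":0.0,"y":-0.0}

```text
schema error: expected keys claw, x, y, z, turn
```

```bash
cat > w.py <<'E'
from h import *
from scipy.spatial.transform import Rotation as R
s=bot.read_state(); M=R.from_rotvec(s['tcp_rot']).as_matrix(); t=np.array(s['tool_pos'])
print(s['time'],t,s['wrist_force'],s['width']); print(M.round(3))
print("shift to paddle, tool axes",M.T@(np.array([.489,-.188,.101])-t))
print("tcp y yaw vs lever y", np.degrees(np.arctan2(M[1,1],M[0,1])))
E
python3 w.py
```

```text
0.1 [ 0.25564369 -0.62401259  0.23007677] [-0.48726885 -0.03214181  0.43559039] 0.9996863160080108
[[ 0.925  0.379 -0.001]
 [ 0.379 -0.925  0.002]
 [ 0.    -0.002 -1.   ]]
shift to paddle, tool axes [ 0.38121851 -0.31474282  0.12973957]
tcp y yaw vs lever y -67.722730829256
```

Each row needs all five keys.

Call:
jog_arm:
  plan:
    - {"claw":1,"x":0,"y":0,"z":0,"turn":10.1}
    - {"claw":1,"x":0,"y":0,"z":0,"turn":10.1}
    - {"claw":1,"x":0,"y":0,"z":0,"turn":10.1}
    - {"claw":1,"x":0,"y":0,"z":0,"turn":0}
    - {"claw":1,"x":0,"y":0,"z":0,"turn":0}
  newtons: 40

```text
time: 0.72
tool_pos: [0.2558, -0.6244, 0.2308]
tcp_rot: [-3.134, 0.215, 0.0]
wrist_force: [0.4, -0.1, -0.1]
width: 0.002
```

Call:
jog_arm:
  plan:
    - {"claw":1,"x":0.017,"y":-0.046,"z":0,"turn":0}
    - {"claw":1,"x":0.017,"y":-0.046,"z":0,"turn":0}
    - {"claw":1,"x":0.017,"y":-0.046,"z":0,"turn":0}
    - {"claw":1,"x":0.017,"y":-0.046,"z":0,"turn":0}
    - {"claw":1,"x":0.017,"y":-0.046,"z":0,"turn":0}
    - {"claw":1,"x":0.017,"y":-0.046,"z":0,"turn":0}
    - {"claw":1,"x":0.017,"y":-0.046,"z":0,"turn":0}
    - {"claw":1,"x":0.017,"y":-0.046,"z":0,"turn":0}
    - {"claw":1,"x":0.017,"y":-0.046,"z":0,"turn":0}
    - {"claw":1,"x":0,"y":0,"z":0,"turn":0}

```text
time: 1.98
tool_pos: [0.4663, -0.2334, 0.2314]
tcp_rot: [-3.134, 0.209, -0.001]
wrist_force: [0.7, -0.4, -0.3]
width: 0.0
```

```bash
python3 w.py; python3 - <<'E'
from h import *
p=bot.camera_params("wrist"); w=bot.read_camera("wrist"); cv2.imwrite("pics/w1.png",w[...,::-1])
print(proj("wrist",[[.489,-.188,.101]]))
E
```

```text
1.975 [ 0.46631487 -0.23335786  0.23141348] [ 0.74431382 -0.41658994 -0.31738191] 4.179352473456079e-05
[[ 0.991 -0.133  0.001]
 [-0.133 -0.991  0.001]
 [ 0.    -0.001 -1.   ]]
shift to paddle, tool axes [ 0.01639235 -0.04788966  0.13045113]
tcp y yaw vs lever y -97.64354707701506
[[265.23164266 205.86116562]]
```

View pics/w1.png

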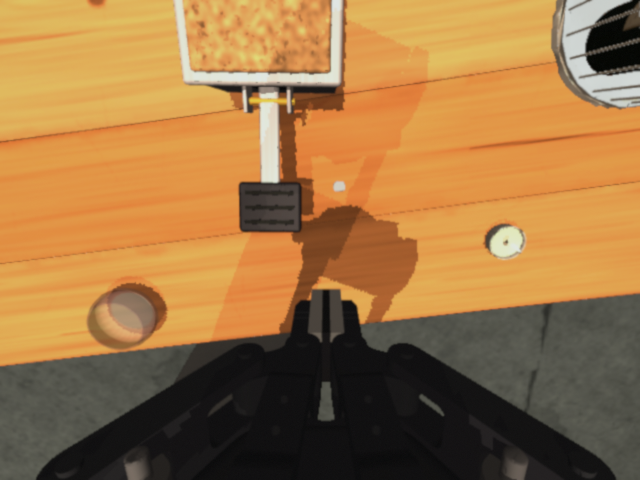

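The wrist view shows the paddle at (270,207), 5 px right of the predicted (265,206). That is about 4 mm towards tool +y, and it is square to the tool. I'll move above it and descend to about 10 mm over it.

Call:
jog_arm:
  plan:
    - {"claw":1,"x":0.008,"y":-0.023,"z":0,"turn":0}
    - {"claw":1,"x":0.008,"y":-0.022,"z":0.02,"turn":0}
    - {"claw":1,"x":0,"y":0,"z":0.03,"turn":0}
    - {"claw":1,"x":0,"y":0,"z":0.03,"turn":0}
    - {"claw":1,"x":0,"y":0,"z":0.025,"turn":0}
    - {"claw":1,"x":0,"y":0,"z":0.012,"turn":0}
    - {"claw":1,"x":0,"y":0,"z":0,"turn":0}
    - {"claw":1,"x":0,"y":0,"z":0,"turn":0}

```text
time: 3.02
tool_pos: [0.4881, -0.1945, 0.1155]
tcp_rot: [3.133, -0.22, 0.003]
wrist_force: [0.3, 0.7, 0.4]
width: 0.004
```

```bash
python3 w.py; python3 - <<'E'
from h import *
b=bot.read_camera("scene"); w=bot.read_camera("wrist")
s=cv2.resize(b[140:290,290:490],(800,600),interpolation=cv2.INTER_CUBIC)
cv2.imwrite("pics/c2.png",np.vstack([cv2.resize(s,(400,300)),cv2.resize(w,(400,300))])[...,::-1])
E
```

```text
3.025 [ 0.4880517  -0.19449484  0.11545876] [0.29703584 0.65950426 0.40999978] 0.004295490104135631
[[ 0.99  -0.14   0.002]
 [-0.14  -0.99  -0.001]
 [ 0.002  0.001 -1.   ]]
shift to paddle, tool axes [ 3.50057360e-06 -6.57297996e-03  1.44545485e-02]
tcp y yaw vs lever y -98.03967410401751
```

View pics/c2.png

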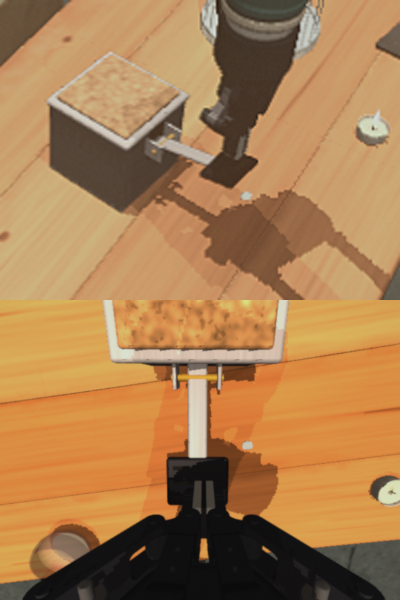

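The fingertips (x≈203) stand over the paddle (167–229 px), about 4 mm off centre sideways and well placed fore and aft. I'll correct that and press.

Call:
jog_arm:
  plan:
    - {"claw":1,"x":0,"y":-0.004,"z":0.006,"turn":0}
    - {"claw":1,"x":0,"y":0,"z":0.006,"turn":0}
    - {"claw":1,"x":0,"y":0,"z":0.006,"turn":0}
    - {"claw":1,"x":0,"y":0,"z":0.006,"turn":0}
    - {"claw":1,"x":0,"y":0,"z":0.006,"turn":0}
    - {"claw":1,"x":0,"y":0,"z":0.006,"turn":0}
    - {"claw":1,"x":0,"y":0,"z":0,"turn":0}

```text
time: 4.0
tool_pos: [0.487, -0.1895, 0.0777]
tcp_rot: [-3.133, 0.219, 0.003]
wrist_force: [-3.4, 0.3, 4.3]
width: -0.003
```

Call:
jog_arm:
  plan:
    - {"claw":1,"x":0,"y":0,"z":0.004,"turn":0}
    - {"claw":1,"x":0,"y":0,"z":0.002,"turn":0}
    - {"claw":1,"x":0,"y":0,"z":0,"turn":0}

```text
time: 4.38
tool_pos: [0.4875, -0.1896, 0.0722]
tcp_rot: [-3.134, 0.22, 0.001]
wrist_force: [-3.1, 0.5, 4.1]
width: -0.004
```

Call:
jog_arm:
  plan:
    - {"claw":1,"x":0,"y":0,"z":0.002,"turn":0}
    - {"claw":1,"x":0,"y":0,"z":0,"turn":0}

```text
time: 4.62
tool_pos: [0.4877, -0.1897, 0.0702]
tcp_rot: [-3.134, 0.22, 0.0]
wrist_force: [-3.1, 1.3, 4.5]
width: -0.001
```

```bash
python3 - <<'E'
from h import *
b=bot.read_camera("scene"); t=bot.read_camera("top")
print(bot.read_state()['wrist_force'])
cv2.imwrite("pics/c3.png",np.vstack([cv2.resize(b[110:290,280:520],(400,300)),cv2.resize(t[170:350,300:540],(400,300))])[...,::-1])
E
```

```text
[-4.11308106  1.56469877  4.67388902]
```

View pics/c3.png

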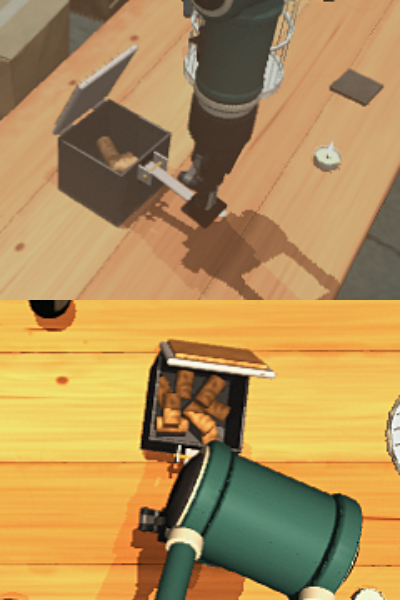

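The lid is nearly wide open and the corks are visible from above. I'll press on to the stop.

Call:
jog_arm:
  plan:
    - {"claw":1,"x":0,"y":0,"z":0.002,"turn":0}
    - {"claw":1,"x":0,"y":0,"z":0,"turn":0}

```text
time: 4.97
tool_pos: [0.4879, -0.1897, 0.069]
tcp_rot: [-3.134, 0.22, 0.0]
wrist_force: [-5.0, 2.1, 8.5]
width: 0.004
```

Call:
jog_arm:
  plan:
    - {"claw":1,"x":0,"y":0,"z":0.001,"turn":0}
    - {"claw":1,"x":0,"y":0,"z":0,"turn":0}

```text
time: 5.22
tool_pos: [0.488, -0.1897, 0.0688]
tcp_rot: [-3.134, 0.22, 0.0]
wrist_force: [-6.9, 3.2, 15.2]
width: -0.004
```

The force climbs steeply and the travel has ended, so the lever is on its stop. I'll hold for over 3 s.

Call:
jog_arm:
  plan:
    - {"claw":1,"x":0,"y":0,"z":0,"turn":0}
    - {"claw":1,"x":0,"y":0,"z":0,"turn":0}
    - {"claw":1,"x":0,"y":0,"z":0,"turn":0}
    - {"claw":1,"x":0,"y":0,"z":0,"turn":0}
    - {"claw":1,"x":0,"y":0,"z":0,"turn":0}
    - {"claw":1,"x":0,"y":0,"z":0,"turn":0}
    - {"claw":1,"x":0,"y":0,"z":0,"turn":0}
    - {"claw":1,"x":0,"y":0,"z":0,"turn":0}
    - {"claw":1,"x":0,"y":0,"z":0,"turn":0}
    - {"claw":1,"x":0,"y":0,"z":0,"turn":0}

```text
time: 6.48
tool_pos: [0.488, -0.1897, 0.0688]
tcp_rot: [-3.134, 0.22, -0.0]
wrist_force: [-6.8, 3.2, 14.1]
width: -0.002
```

Call:
jog_arm:
  plan:
    - {"claw":1,"x":0,"y":0,"z":0,"turn":0}
    - {"claw":1,"x":0,"y":0,"z":0,"turn":0}
    - {"claw":1,"x":0,"y":0,"z":0,"turn":0}
    - {"claw":1,"x":0,"y":0,"z":0,"turn":0}
    - {"claw":1,"x":0,"y":0,"z":0,"turn":0}
    - {"claw":1,"x":0,"y":0,"z":0,"turn":0}
    - {"claw":1,"x":0,"y":0,"z":0,"turn":0}
    - {"claw":1,"x":0,"y":0,"z":0,"turn":0}
    - {"claw":1,"x":0,"y":0,"z":0,"turn":0}
    - {"claw":1,"x":0,"y":0,"z":0,"turn":0}

```text
time: 7.72
tool_pos: [0.4879, -0.1897, 0.0688]
tcp_rot: [-3.134, 0.22, 0.0]
wrist_force: [-7.2, 2.7, 14.7]
width: 0.002
```

```bash
python3 - <<'E'
from h import *
b=bot.read_camera("scene"); t=bot.read_camera("top")
s=bot.read_state();print(s['time'],s['wrist_force'],s['tool_pos'])
cv2.imwrite("pics/c4.png",np.vstack([cv2.resize(b[110:290,280:520],(400,300)),cv2.resize(t[170:350,160:480],(533,300))[:,:400]])[...,::-1])
E
```

```text
7.825 [-7.09298641  3.9882572  14.08680129] [ 0.48797168 -0.18972601  0.06878903]
```

View pics/c4.png

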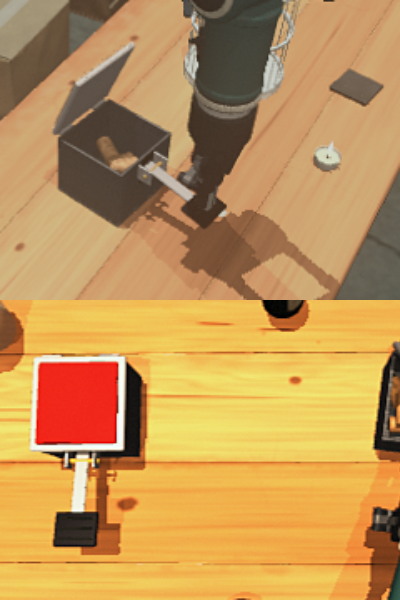

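The cork lid is fully up and the red lid is shut. I'll hold a little longer, then lift slowly straight up and clear.

Call:
jog_arm:
  plan:
    - {"claw":1,"x":0,"y":0,"z":0,"turn":0}
    - {"claw":1,"x":0,"y":0,"z":0,"turn":0}
    - {"claw":1,"x":0,"y":0,"z":0,"turn":0}
    - {"claw":1,"x":0,"y":0,"z":0,"turn":0}
    - {"claw":1,"x":0,"y":0,"z":-0.005,"turn":0}
    - {"claw":1,"x":0,"y":0,"z":-0.006,"turn":0}
    - {"claw":1,"x":0,"y":0,"z":-0.006,"turn":0}
    - {"claw":1,"x":0,"y":0,"z":-0.006,"turn":0}
    - {"claw":1,"x":0,"y":0,"z":-0.006,"turn":0}
    - {"claw":1,"x":0,"y":0,"z":-0.006,"turn":0}

```text
time: 9.07
tool_pos: [0.4892, -0.1903, 0.1033]
tcp_rot: [3.133, -0.22, 0.005]
wrist_force: [0.5, 0.0, 0.2]
width: -0.001
```

Call:
jog_arm:
  plan:
    - {"claw":1,"x":0,"y":0,"z":-0.01,"turn":0}
    - {"claw":1,"x":0,"y":0,"z":-0.02,"turn":0}
    - {"claw":1,"x":0,"y":0,"z":-0.03,"turn":0}
    - {"claw":1,"x":0,"y":0,"z":-0.03,"turn":0}
    - {"claw":1,"x":0,"y":0.03,"z":-0.02,"turn":0}
    - {"claw":1,"x":0,"y":0.04,"z":0,"turn":0}
    - {"claw":1,"x":0,"y":0.04,"z":0,"turn":0}
    - {"claw":1,"x":0,"y":0.03,"z":0,"turn":0}
    - {"claw":1,"x":0,"y":0,"z":0,"turn":0}
    - {"claw":1,"x":0,"y":0,"z":0,"turn":0}

```text
time: 10.32
tool_pos: [0.4679, -0.3277, 0.2119]
tcp_rot: [-3.133, 0.22, 0.002]
wrist_force: [0.6, 0.5, -0.1]
width: 0.001
```

Call:
jog_arm:
  plan:
    - {"claw":1,"x":0,"y":0,"z":0,"turn":0}
    - {"claw":1,"x":0,"y":0,"z":0,"turn":0}
    - {"claw":1,"x":0,"y":0,"z":0,"turn":0}
    - {"claw":1,"x":0,"y":0,"z":0,"turn":0}
    - {"claw":1,"x":0,"y":0,"z":0,"turn":0}
    - {"claw":1,"x":0,"y":0,"z":0,"turn":0}
    - {"claw":1,"x":0,"y":0,"z":0,"turn":0}
    - {"claw":1,"x":0,"y":0,"z":0,"turn":0}

```text
time: 11.32
tool_pos: [0.4683, -0.3284, 0.2122]
tcp_rot: [-3.134, 0.22, 0.0]
wrist_force: [1.5, 0.1, -0.1]
width: -0.005
```

```bash
python3 - <<'E'
from h import *
b=bot.read_camera("scene"); t=bot.read_camera("top")
s=bot.read_state();print(s['time'],s['wrist_force'],s['tool_pos'])
cv2.imwrite("pics/c5.png",np.vstack([cv2.resize(b[110:410,120:520],(400,300)),cv2.resize(t[170:395,160:460],(400,300))])[...,::-1])
E
```

```text
11.425 [0.19170979 0.02091368 0.14237081] [ 0.46830168 -0.32839892  0.2122834 ]
```

View pics/c5.png

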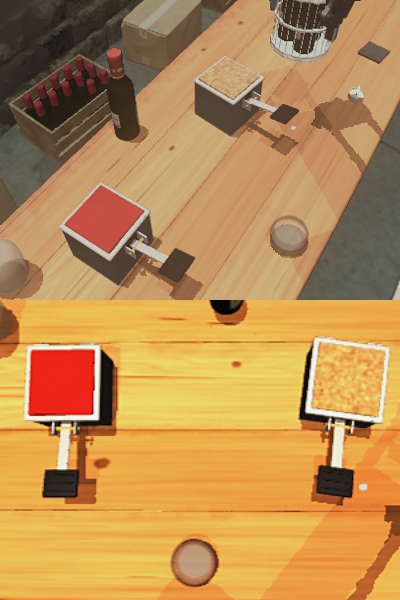

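Both lids are shut, the lever is back up, and the arm is clear with no contact force.

```bash
python3 -c "
from workcell import bot
print(bot.finish_job())"
```

```text
the job is handed in; nothing more can be done
None
```

I pressed the cork caddy's lever down to its stop with the closed fingertips and held the lid wide open for about 3 s. I then lifted off slowly, so that the spring shut the lid, and handed the job in at about 11.4 s.

- **At the stop:** the lever stopped moving and the force rose from about 4 N to about 15 N. Both camera views showed the lid up, with the corks visible from overhead; the arm covered only the front corner of the box.
- **After release:** the last pictures showed both lids shut, the cork lever back up and nothing moved. The red lid was also shut in the picture taken while the cork lid was open. The arm was clear, with wrist force near zero.
- **What disagreed:** the wrist camera put the paddle about 4 mm to the side of my overhead estimate. I corrected for that before pressing. My first two move calls were refused for missing keys and moved nothing.

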